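# Click the control box cover shut

## Robot

A 6-joint arm with a two-finger parallel gripper is mounted at the origin on the work surface. World frame = base frame: x ahead of the robot, y to its left, z up, the work surface at z = 0. Lengths are in m, angles in rad, forces in N, time in s.
With the tool pointing down it reaches from about 0.375 to 0.9 m from the base axis. Payload 3.1 kg.
Tool frame: the origin (TCP) lies midway between the tips of the shut fingers; the grasp point (between the pads) lies 19 mm behind it; z points along the fingers, y is the line along which they close (so a half turn about z gives the same grasp; the last joint's range is limited). The gripper opens to 87 mm and grips with 3 to 60 N. Pads are 19 mm wide; open, the fingers measure 117 mm over their backs; the gripper's body (75 mm by 190 mm) begins 51 mm behind the grasp point.
Start: joints at [1.075, 0.527, 1.433, -0, 1.181, -0.178], TCP at [0.195, 0.594, 0.223] pointing down, gripper open.
Joint ranges: [-3.08, 3.08], [-0.75, 2.2], [0.22, 2.44], [-1.43, 4.57], [0, 2.65], [-2.85, 2.85]. Speed limits (rad/s): [2.79, 2.79, 3.14, 3.14, 3.14, 3.14].

## Interface

Orientations are given as a unit quaternion [x, y, z, w].
In Python, from rig import status, imaging, order gives the robot as it stands.
- The arm moves only by the tool arm_command, never from a script. Its argument "deltas" is one flat list of numbers, 5 for each row, row after row: the opening, from -1 (shut) to 1 (fully open), so that 0 is half open, then the shift along the tool's x, y, z in m, then the turn about the tool's z in rad. In form: [gripper, tx, ty, tz, roll, gripper, tx, ty, tz, roll, ...]. A call has 1 to 12 rows; each row shifts and turns the commanded pose from where the row before left it, along the tool's axes as they then stand; what a row does not reach is not made up. A row lasts 1/8 s, in which the tool goes at most 62.5 mm and 10.7 degrees, less where a joint would pass 70% of its speed; a pose out of reach is approached as far as the arm can. A call with a gripper value outside its range is refused whole. The fingers move at their own pace and stop on an object; "newtons" is the grip in N (left out, the last holds). Time passes only in rows, so rows that do not move let the fingers close. It gives the time, the measured TCP pose, the force, the opening and the grip force at its end, in the units of the state.
- status.get_obs(): the state, without advancing time (a new reading comes with each control period).
- imaging.camera(name): name is "scene" or "side" or "wrist"; returns (picture, depth): 384x512x3 uint8, red, green, blue; 384x512 float32, m along the optical axis (not along the pixel's ray), 0 where there is no reading.
- imaging.camera_params(name): a dict with "intrinsics" (3x3 intrinsics, pixels), "camera_from_world" (4x4, takes a point from world to camera coordinates). Camera axes: x right, y up, looking along -z (the intrinsics and any distortion apply to the point x, -y, -z); pixel columns grow to the right and rows downward; lengths in m; the calibration is good to about 2 mm. A picture is of the moment at which its call begins: read the wrist's pose just before it. camera_params takes no time and is no camera call; for the wrist camera it gives the pose at the moment of the call.
- order.hand_in(): hands the job in; it is judged then, once.
The state is a dict: "time": time; "q": joint angles; "joint_velocities": joint speeds; "joint_torque": joint torques, N m; "position": TCP position; "tool_rot": TCP orientation; "ft_force": force on the tool from outside, world axes, zero at the start; "moment": the same for the moment, N m; "grip_width": finger opening in m; "grip_force": force on a finger pad.
Only numpy, scipy, OpenCV 4.12 (cv2) and the standard library are available. Lean on these libraries where they do the work, as an engineer would, in place of code of your own. Each camera call takes 0.05 s, during which the arm holds its last target. There are 200 camera calls.

## Task

The white cover of the 3D printer's control box is in place, but its snap rim is still sprung up. With your fingertips, press around the rim section by section until all six sections have clicked fully down. Only press: do not lift, tip or shove the box along the bench, and leave everything else, also the ring lying on the cover, where it is.

Things in the scene. Friction and masses are not known exactly. Their poses are not given: they have to be found in the camera images.
- box: Printer's control box, loose, about 1.3 kg: low black box 130 (x) by 180 (y) by 46 mm high with a white snap-fit cover: a recessed panel 50 mm above the table, ringed by a rim 24 mm wide in six sections. Origin: centre of the underside. Its x runs the short way (away from the robot at yaw 0; fan and sockets on the -x side), y the long way (left), z up.
- near_left_top (a point): Centre of the top face of the rim section along the long side at the box's -x, +y half; 24 mm (box x) by 88 mm (box y), centre at box x, y = -53, 45.5 mm; 10 mm thick. It stands 64 mm above the table when sprung up and 56 mm when clicked shut.
- near_left (a joint): Travel of that section, straight down, in m: 0 sprung up, 0.008 clicked shut (fully down on the box). It snaps over: pressing it takes about 6 N at first and less further down; past 0.004 it jumps shut by itself and stays, released before that it springs back up. Pressing a shut section does no harm.
- near_right_top (a point): Centre of the top face of the rim section along the long side at the box's -x, -y half; 24 mm (box x) by 88 mm (box y), centre at box x, y = -53, -45.5 mm; 10 mm thick. It stands 64 mm above the table when sprung up and 56 mm when clicked shut.
- near_right (a joint): Travel of that section, straight down, in m: 0 sprung up, 0.008 clicked shut (fully down on the box). It snaps over: pressing it takes about 6 N at first and less further down; past 0.004 it jumps shut by itself and stays, released before that it springs back up. Pressing a shut section does no harm.
- far_left_top (a point): Centre of the top face of the rim section along the long side at the box's +x, +y half; 24 mm (box x) by 88 mm (box y), centre at box x, y = 53, 45.5 mm; 10 mm thick. It stands 64 mm above the table when sprung up and 56 mm when clicked shut.
- far_left (a joint): Travel of that section, straight down, in m: 0 sprung up, 0.008 clicked shut (fully down on the box). It snaps over: pressing it takes about 6 N at first and less further down; past 0.004 it jumps shut by itself and stays, released before that it springs back up. Pressing a shut section does no harm.
- far_right_top (a point): Centre of the top face of the rim section along the long side at the box's +x, -y half; 24 mm (box x) by 88 mm (box y), centre at box x, y = 53, -45.5 mm; 10 mm thick. It stands 64 mm above the table when sprung up and 56 mm when clicked shut.
- far_right (a joint): Travel of that section, straight down, in m: 0 sprung up, 0.008 clicked shut (fully down on the box). It snaps over: pressing it takes about 6 N at first and less further down; past 0.004 it jumps shut by itself and stays, released before that it springs back up. Pressing a shut section does no harm.
- end_left_top (a point): Centre of the top face of the rim section across the +y end of the box; 79 mm (box x) by 24 mm (box y), centre at box x, y = 0, 78 mm; 10 mm thick. It stands 64 mm above the table when sprung up and 56 mm when clicked shut.
- end_left (a joint): Travel of that section, straight down, in m: 0 sprung up, 0.008 clicked shut (fully down on the box). It snaps over: pressing it takes about 6 N at first and less further down; past 0.004 it jumps shut by itself and stays, released before that it springs back up. Pressing a shut section does no harm.
- end_right_top (a point): Centre of the top face of the rim section across the -y end of the box; 79 mm (box x) by 24 mm (box y), centre at box x, y = 0, -78 mm; 10 mm thick. It stands 64 mm above the table when sprung up and 56 mm when clicked shut.
- end_right (a joint): Travel of that section, straight down, in m: 0 sprung up, 0.008 clicked shut (fully down on the box). It snaps over: pressing it takes about 6 N at first and less further down; past 0.004 it jumps shut by itself and stays, released before that it springs back up. Pressing a shut section does no harm.
- ring: Bystander: flat white printed ring lying loose on the recessed middle of the cover, 52 mm outside, 36 mm hole, 10 mm high.
- spool: Bystander: full filament spool lying flat, 196 mm across, 64 mm high, to the left.
- glue: Bystander: small white glue bottle with a black cap standing upright near the left end of the box, 30 mm across, 75 mm high.
- jar: Bystander: small clear jar with a grey cap standing near the right end of the box, 52 mm across, 60 mm high.
- scraper: Bystander: spatula-like scraper lying flat to the right.
- driver: Bystander: screwdriver lying flat beyond the left of the box.
- caliper: Bystander: steel and black sliding caliper lying flat to the right, 170 mm long, 12 mm high.
There are look-alikes about, which are no part of the job. What is shaped like the box but purple or red is not meant.

How it is judged:
By the outcome, as a careful person would: the job done as asked, in the order asked, and still so for the second after the job is handed in, with the robot touching nothing.
It also fails if it takes over 51 s, if anything falls off the work surface, if the arm or the gripper's body presses on something with over 40 N, if the wrist force passes 120 N, or if a joint passes its speed limit or range.

## Working session

There is one attempt and no reset: what is moved stays moved. The work goes in short steps, Python scripts to look and compute and a tool call to move; the robot and the scene stay as the last step left them, time stands still between calls to the robot, and variables do not carry over. Pictures are saved under pics/ and viewed, at most 10 in all, crops included, and the job is handed in when it is done.

Besides the shell and the picture viewer there is one more tool, called after "Emit:" in YAML: its name, and indented under it one key for each argument. arm_command: Moves the arm, as the interface text tells. Its arguments: {"type":"object","properties":{"deltas":{"type":"array"},"newtons":{"type":"number"}},"required":["deltas"]}

```bash
mkdir -p pics; python3 - <<'E'
from rig import status, imaging
import cv2,numpy as np
s=status.get_obs();print(s['time'],s['position'],s['tool_rot'],s['grip_width'],s['ft_force'])
for n in ('scene','side'):
    p,d=imaging.camera(n);c=imaging.camera_params(n)
    cv2.imwrite(f'pics/{n}0.png',p[...,::-1]);np.savez(f'{n}0.npz',p=p,d=d,K=c['intrinsics'],T=c['camera_from_world'])
    print(c)
E
```

```text
0.0 [0.19431894 0.59324514 0.22157102] [ 1.57738155e-01  9.87480396e-01 -1.01230638e-03 -3.40991481e-04] 0.08688640531373557 [ 1.19959417 -0.41527568 -0.05980924]
{'intrinsics': array([[387.15740908,   0.        , 257.23703447],
       [  0.        , 387.15740908, 186.18973098],
       [  0.        ,   0.        ,   1.        ]]), 'camera_from_world': array([[-8.30006535e-01,  5.57753631e-01,  1.95878705e-04,
         3.99419025e-01],
       [-4.31168673e-01, -6.41855128e-01,  6.34125832e-01,
         1.85241584e-01],
       [ 3.53811711e-01,  5.26244128e-01,  7.73229844e-01,
        -1.39882547e+00],
       [ 0.00000000e+00,  0.00000000e+00,  0.00000000e+00,
         1.00000000e+00]])}
{'intrinsics': array([[447.7291095 ,   0.        , 257.66478504],
       [  0.        , 447.7291095 , 191.40663685],
       [  0.        ,   0.        ,   1.        ]]), 'camera_from_world': array([[ 0.98962361, -0.14287029, -0.0152704 , -0.48465697],
       [ 0.10536585,  0.64934024,  0.75316352, -0.13600704],
       [-0.097689  , -0.74695739,  0.65765608, -1.18120189],
       [ 0.        ,  0.        ,  0.        ,  1.        ]])}
```

View pics/scene0.png

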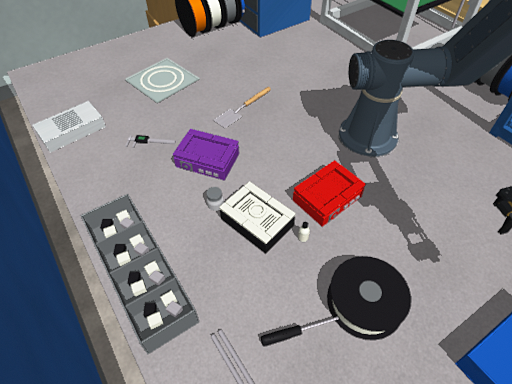

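View pics/side0.png

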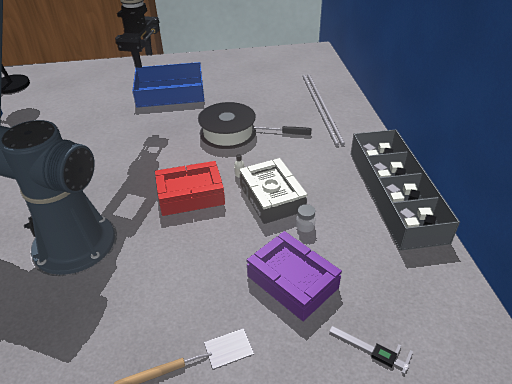

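```bash
cat > h.py <<'E'
import numpy as np,cv2
def world(d,K,T):
    v,u=np.mgrid[:d.shape[0],:d.shape[1]]
    c=np.stack([(u-K[0,2])/K[0,0]*d,-(v-K[1,2])/K[1,1]*d,-d],-1)
    return (c-T[:3,3])@T[:3,:3]
def rim(p,d,K,T,box):
    w=world(d,K,T);x0,x1,y0,y1=box
    m=np.zeros(d.shape,bool);m[y0:y1,x0:x1]=1
    hsv=cv2.cvtColor(p,cv2.COLOR_RGB2HSV)
    m&=(d>0)&(hsv[...,1]<50)&(hsv[...,2]>150)&(w[...,2]>.045)&(w[...,2]<.072)
    n,l,st,_=cv2.connectedComponentsWithStats(m.astype(np.uint8))
    m=l==1+np.argmax(st[1:,4])
    q=w[m];return q,cv2.minAreaRect((q[:,:2]*1000).astype(np.float32))
E
python3 - <<'E'
from h import *
for n,b in (('scene',(212,303,175,255)),('side',(232,312,150,225))):
    f=np.load(n+'0.npz');q,r=rim(f['p'],f['d'],f['K'],f['T'],b)
    print(n,len(q),r,np.percentile(q[:,2],[5,50,95]),q.mean(0))
E
```

```text
scene 2091 ((543.5482177734375, 90.46561431884766), (131.4828338623047, 183.425048828125), 14.403170585632324) [0.04642723 0.06009435 0.06397713] [0.54440814 0.09392118 0.05711562]
side 1550 ((543.2564697265625, 91.11387634277344), (130.84796142578125, 185.40333557128906), 14.541670799255371) [0.05080548 0.06523967 0.0686668 ] [0.54409717 0.08798483 0.06205302]
```

Emit:
arm_command:
  deltas: [-1,0,0,0,-0.143,-1,0,0,0,-0.143,-1,0,0,0,-0.143,-1,0,0,0,-0.142,-1,-0.018,-0.048,0,0,-1,-0.018,-0.048,0,0,-1,-0.018,-0.048,0,0,-1,-0.018,-0.048,0,0,-1,-0.018,-0.048,0,0,-1,-0.018,-0.048,0,0,-1,-0.018,-0.048,0,0,-1,-0.018,-0.048,0,0]

```text
time: 1.6
position: [0.4312, 0.2569, 0.2223]
tool_rot: [-0.127, 0.992, 0.0, -0.0]
ft_force: [0.9, 1.0, -0.3]
grip_width: 0.0005
grip_force: 0.0
```

Emit:
arm_command:
  deltas: [-1,-0.017,-0.047,0,0,-1,-0.017,-0.047,0,0,-1,-0.017,-0.047,0,0,-1,-0.017,-0.047,0,0,-1,0,0,0,0,-1,0,0,0,0]

```text
time: 2.35
position: [0.5428, 0.0937, 0.222]
tool_rot: [-0.126, 0.992, 0.0, -0.001]
ft_force: [0.1, 0.7, -0.6]
grip_width: 0.0004
grip_force: 0.0
```

```bash
cat > look.py <<'E'
import sys
from h import *
from rig import status,imaging
s=status.get_obs();t=s['position'];q=s['tool_rot']
from scipy.spatial.transform import Rotation as R
M=R.from_quat(q).as_matrix();print(s['time'],t,s['grip_width'],'force',s['ft_force'],'yaw tool y',np.degrees(np.arctan2(M[1,1],M[0,1])),'tilt',M[:,2])
c=imaging.camera_params('wrist');p,d=imaging.camera('wrist')
cv2.imwrite(sys.argv[1],p[...,::-1])
w=world(d,c['intrinsics'],c['camera_from_world']);np.savez('w.npz',p=p,d=d,w=w)
Q,r=rim(p,d,c['intrinsics'],c['camera_from_world'],(0,512,0,384));print(len(Q),r,np.percentile(Q[:,2],[5,50,95]))
E
python3 look.py pics/w1.png
```

```text
2.35 [0.54278311 0.0936943  0.22197833] 0.0004137481323517506 force [ 0.13186865  0.71656551 -0.58117515] yaw tool y 104.5216392860988 tilt [-2.11997715e-03  5.00923559e-04 -9.99997627e-01]
11412 ((535.4202880859375, 90.15568542480469), (114.54202270507812, 179.75595092773438), 14.56372356414795) [0.04879325 0.05874159 0.06464441]
```

View pics/w1.png

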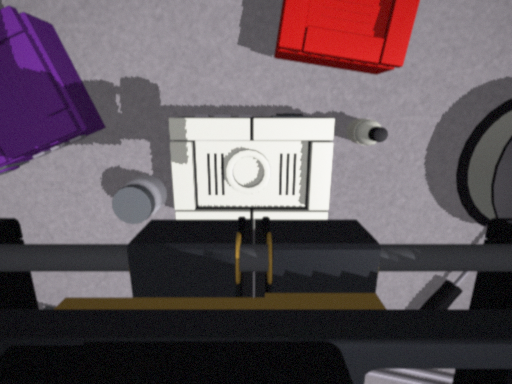

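The wrist view shows the cover's rim (corners near (169,118), (334,118)), the glue bottle at (370,132) and the jar at (137,198); both stand clear of the box ends. I'll press near_left first.

Emit:
arm_command:
  deltas: [-1,0.027,0.021,0.02,0,-1,0.026,0.022,0.04,0,-1,0,0,0.05,0,-1,0,0,0.037,0,-1,0,0,0,0,-1,0,0,0.004,0,-1,0,0,0.004,0,-1,0,0,0.003,0,-1,0,0,0.003,0,-1,0,0,0.002,0,-1,0,0,0,0]

```text
time: 3.78
position: [0.4813, 0.1218, 0.0593]
tool_rot: [-0.127, 0.992, 0.0, -0.0]
ft_force: [0.7, 0.7, -0.0]
grip_width: 0.0003
grip_force: 0.0
```

Emit:
arm_command:
  deltas: [-1,0,0,0.002,0,-1,0,0,0.002,0,-1,0,0,0,0]

```text
time: 4.15
position: [0.4815, 0.1218, 0.0563]
tool_rot: [-0.127, 0.992, -0.0, 0.0]
ft_force: [-0.8, -1.0, 9.3]
grip_width: 0.0009
grip_force: 4.3
```

Emit:
arm_command:
  deltas: [-1,0,0,-0.03,0,-1,0,-0.046,0,0,-1,0,-0.045,0,0,-1,0,0,0.014,0,-1,0,0,0.004,0,-1,0,0,0.004,0,-1,0,0,0.004,0,-1,0,0,0.002,0,-1,0,0,0.002,0,-1,0,0,0,0]

```text
time: 5.4
position: [0.5046, 0.0343, 0.0563]
tool_rot: [-0.127, 0.992, 0.0, 0.0]
ft_force: [-1.3, 1.0, 6.9]
grip_width: 0.0004
grip_force: 3.5
```

Emit:
arm_command:
  deltas: [-1,0,0,-0.03,0,-1,-0.027,-0.015,0,0,-1,-0.027,-0.015,0,0,-1,0,0,0.014,0,-1,0,0,0.004,0,-1,0,0,0.004,0,-1,0,0,0.004,0,-1,0,0,0.002,0,-1,0,0,0.002,0,-1,0,0,0,0]

```text
time: 6.65
position: [0.5644, 0.0184, 0.0564]
tool_rot: [-0.127, 0.992, -0.0, 0.0]
ft_force: [-2.3, 0.5, 6.3]
grip_width: 0.0005
grip_force: 2.8
```

Emit:
arm_command:
  deltas: [-1,0,0,-0.03,0,-1,-0.027,0.015,0,0,-1,-0.026,0.015,0,0,-1,0,0,0.014,0,-1,0,0,0.004,0,-1,0,0,0.004,0,-1,0,0,0.004,0,-1,0,0,0.002,0,-1,0,0,0.002,0,-1,0,0,0,0]

```text
time: 7.9
position: [0.6083, 0.0603, 0.0564]
tool_rot: [-0.127, 0.992, -0.0, 0.0]
ft_force: [-0.8, -0.5, 3.9]
grip_width: 0.0003
grip_force: 2.5
```

Emit:
arm_command:
  deltas: [-1,0,0,-0.03,0,-1,0,0.046,0,0,-1,0,0.045,0,0,-1,0,0,0.014,0,-1,0,0,0.004,0,-1,0,0,0.004,0,-1,0,0,0.004,0,-1,0,0,0.002,0,-1,0,0,0.002,0,-1,0,0,0,0]

```text
time: 9.15
position: [0.5856, 0.1482, 0.0564]
tool_rot: [-0.127, 0.992, -0.0, 0.0]
ft_force: [-2.1, -1.3, 7.0]
grip_width: 0.0005
grip_force: 2.6
```

Emit:
arm_command:
  deltas: [-1,0,0,-0.03,0,-1,0.026,0.015,0,0,-1,0.026,0.015,0,0,-1,0,0,0.014,0,-1,0,0,0.004,0,-1,0,0,0.004,0,-1,0,0,0.004,0,-1,0,0,0.002,0,-1,0,0,0.002,0,-1,0,0,0,0]

```text
time: 10.4
position: [0.5275, 0.1646, 0.0564]
tool_rot: [-0.127, 0.992, -0.0, 0.0]
ft_force: [-1.6, -1.0, 6.4]
grip_width: 0.0002
grip_force: 3.2
```

Emit:
arm_command:
  deltas: [-1,0,0,-0.04,0,-1,0,0,-0.06,0,-1,-0.06,-0.03,-0.05,0,-1,-0.06,-0.04,-0.02,0,-1,0,0,0,0,-1,0,0,0,0]

```text
time: 11.15
position: [0.6318, 0.1345, 0.2085]
tool_rot: [-0.127, 0.992, 0.0, -0.002]
ft_force: [-0.3, -0.3, -0.8]
grip_width: 0.0008
grip_force: 0.0
```

```bash
python3 look.py pics/w2.png; python3 - <<'E'
from h import *
from rig import imaging
c=imaging.camera_params('scene');p,d=imaging.camera('scene');cv2.imwrite('pics/s2.png',p[...,::-1])
w=np.load('w.npz')['w'].reshape(-1,3);a=np.radians(14.5)
r=(w[:,:2]-[.5434,.0910])@np.array([[np.cos(a),-np.sin(a)],[np.sin(a),np.cos(a)]])
for n,x,y,hx,hy in (('nl',-53,45.5,9,38),('nr',-53,-45.5,9,38),('fl',53,45.5,9,38),('fr',53,-45.5,9,38),('el',0,78,34,9),('er',0,-78,34,9),('panel',0,48,25,10)):
    m=(abs(r[:,0]*1e3-x)<hx)&(abs(r[:,1]*1e3-y)<hy);print(n,m.sum(),np.percentile(w[m,2],[10,50,90]) if m.sum()>20 else '')
E
```

```text
11.15 [0.6318235  0.13452338 0.20852673] 0.0008157198890383149 force [-0.27391578 -0.27202399 -0.76060395] yaw tool y 104.53697945776408 tilt [-3.15193287e-03  1.97723114e-04 -9.99995013e-01]
8701 ((541.9992065429688, 91.14881134033203), (79.90682983398438, 129.95803833007812), 14.69877815246582) [0.04852005 0.04992351 0.05975609]
nl 1560 [0.0546763  0.05567688 0.05668144]
nr 1576 [0.05474091 0.05578701 0.05679499]
fl 6627 [0.05579698 0.29575976 0.30230606]
fr 2036 [0.05509626 0.05654437 0.30127321]
el 1235 [0.05469869 0.05569473 0.05669313]
er 1226 [0.05482076 0.05578925 0.05672361]
panel 981 [0.04880864 0.04988161 0.05081194]
```

View pics/w2.png

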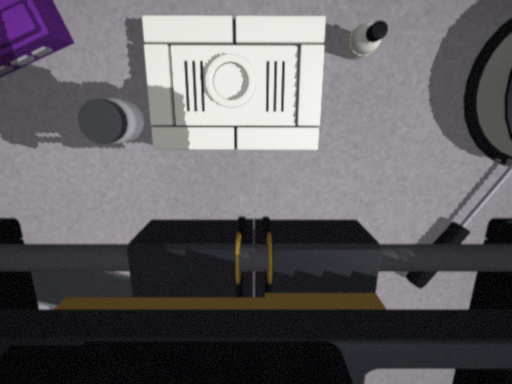

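The rim is flat all round: every section reads about 56 mm. The ring at (230,80), the glue and the jar are where they were.

```bash
python3 -c "
from rig import order
print(order.hand_in())"
```

```text
the job is handed in; nothing more can be done
None
```

I pressed all six rim sections down; they read about 56 mm in the last depth image, the clicked-shut height. The box and ring did not visibly move, and the job is handed in after about 11 s of robot time.

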